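Nip up the valve nut in the pump port

ROBOT

A 6-joint arm with a two-finger parallel gripper is mounted at the origin on the work surface. World frame = base frame: x ahead of the robot, y to its left, z up, the work surface at z = 0. Lengths are in m, angles in rad, forces in N, time in s.
With the tool pointing down it reaches from about 0.275 to 0.75 m from the base axis. Payload 10.2 kg.
Tool frame: the origin (TCP) lies between the finger pads; the fingertips stand 8 mm ahead of it and the grasp point (between the pads) lies 11 mm behind it; z points along the fingers, y is the line along which they close (so a half turn about z gives the same grasp; the last joint's range is limited). The gripper opens to 85 mm and grips with 20 to 120 N. Pads are 22 mm wide; open, the fingers measure 114 mm over their backs; the gripper's body (76 mm by 85 mm) begins 54 mm behind the grasp point. The pads swing forward as they close: fully open they stand 13 mm farther back than shut.
Start: joints at [0.98, 0.313, 1.498, -0, 1.331, -0.223], TCP at [0.189, 0.49, 0.239] pointing down, gripper open.
Joint ranges: [-2.94, 2.94], [-0.97, 2.17], [0.19, 2.56], [-1.23, 4.37], [0.02, 3.11], [-2.88, 2.88]. Speed limits (rad/s): [2.39, 2.39, 3.01, 3.14, 3.14, 3.14].

INTERFACE

Orientations are given as a rotation vector (axis times angle).
In Python, from rig import readout, cams, hand_in gives the robot as it stands. The module is installed in compiled form; this text tells all that it offers.
- The arm moves only by the tool play_rows, never from a script. Its argument "plan" is a list that holds one entry, the list of rows, each a list of 6 numbers: the shift along the tool's x, y, z in m, then the turn, a rotation vector about the tool's x, y, z in rad. A call has 1 to 20 rows; each row shifts and turns the commanded pose from where the row before left it, along the tool's axes as they then stand; what a row does not reach is not made up. A row lasts 1/8 s, in which the tool goes at most 62.5 mm and 10.7 degrees, less where a joint would pass 70% of its speed; a pose out of reach is approached as far as the arm can. A call with a gripper value outside its range is refused whole. "jaw" is the closure in counts, from 0 (fully open) to 255 (shut), set as the call begins (left out, the last holds). The fingers move at their own pace and stop on an object; the grip force is fixed at half the most. Time passes only in rows, so rows that do not move let the fingers close. It gives the time, the measured TCP pose, the force, the opening and the grip force at its end, in the units of the state.
- readout.read_state(): the state, without advancing time (a new reading comes with each control period).
- cams.grab_frame(name): name is "scene" or "top" or "wrist"; returns a dict with "image" (420x560x3 uint8, blue, green, red), "camera_matrix" (3x3 intrinsics, pixels), "T" (4x4, takes a point from camera to world coordinates). Camera axes: x right, y down, z forward; pixel columns grow to the right and rows downward; lengths in m; the calibration is good to about 2 mm. A picture is of the moment at which its call begins. There is no depth.
- hand_in(): hands the job in; it is judged then, once.
The state is a dict: "time": time; "joint_positions": joint angles; "joint_velocities": joint speeds; "joint_torque": joint torques, N m; "tool_pos": TCP position; "ee_rot": TCP orientation; "force": force on the tool from outside, world axes, zero at the start; "moment": the same for the moment, N m; "opening": finger opening in m; "grasp_force": force on a finger pad.
Only numpy, scipy, OpenCV 4.12 (cv2) and the standard library are available. Lean on these libraries where they do the work, as an engineer would, in place of code of your own. Each camera call takes 0.05 s, during which the arm holds its last target. There are 200 camera calls.

TASK

The valve nut deep in the pump's open port is loose. Take the orange T-handle socket key from its block, feel it down over the nut with a light touch, without leaning on it, and screw the nut down clockwise until it is firm on its rubber seal, without crushing the seal. Then draw the key out and stand it back in the block, leaving everything else as it is.

Things in the scene. Friction and masses are not known exactly. Their poses are not given: they have to be found in the camera images.
- pump: plunger pump bolted down on a 370 x 170 mm plate: aluminium head with two upright ports, olive crankcase, motor. Origin on the bench under the axis of the OPEN port (steel neck 66 mm wide, mouth 130 mm above the bench); z up, x from the port to the motor. The closed port, 100 mm to -y, has a black cap and brass hose tail up to 148 mm; crankcase up to 139 mm, motor 130 mm
- port_mouth (a point): centre of the open port's mouth, 130 mm above the bench. The bore is 48 mm wide and 95 mm deep, its top 7 mm flared to 58 mm
- port_floor (a point): centre of the bore's flat floor, 35 mm above the bench, on which the socket may come to rest
- nut_top (a point): centre of the top of the brass valve nut at the bottom of the bore: hexagon 30 mm across flats, 14 mm high, top edge chamfered 1.5 mm. How the hexagon lies is not measured: it must be felt, pressing with some 5 N; pressed harder askew, the socket wedges on the corners. At rest after a short turn, thread friction lets the wrist read 0.2 to 0.4 N m less than it took to turn the nut
- seal (a joint): squeeze of the rubber seal under the nut (m): 0 while the nut is loose, growing 0.5 mm per radian of clockwise turn (3 mm thread) after first touch. The nut starts 0.6 to 1.6 rad short of touch. Torque to turn it: 0.3 N m loose, 0.5 N m at touch, then 0.1 N m more per 0.1 mm (0.85 N m at 0.35 mm). Firm from 0.18 mm; crushed beyond 0.85 mm (1.35 N m). Let go, it stays, or springs back to 0.5 mm
- key: orange T-handle socket key, 171 mm tall, about 0.36 kg, standing upright. Origin at the centre of the socket's open lower end, z up the shaft, x along the T-bar. Socket 43 mm outside, hexagonal mouth 31.4 mm across flats and 18 mm deep; shaft 15 mm thick from 32 to 149 mm up
- key_bar (a point): middle of the key's orange T-bar, 160 mm above the socket's lower end: bar 80 mm long (along the key's x), 17 mm wide with flat sides, 22 mm high
- stand: blue key block 90 x 230 x 55 mm, fixed, origin under its centre, with two round holes for the keys along its y, 120 mm apart, each 50 mm wide and 45 mm deep
- hole_a (a point): centre of the floor of the block's hole on its +y side, 10 mm above the bench. The orange key starts in either hole
- hole_b (a point): centre of the floor of the block's hole on its -y side, 10 mm above the bench
- key_small: shorter key (121 mm tall) with a black T-bar and a 20 mm hexagon socket, 41 mm outside, in the other hole; not needed, leave it. Origin at its socket's lower end
- valve_cap: the open port's black hexagonal cap with brass hose tail, about 75 mm wide, 50 mm high, standing on the bench; leave it. Origin under its centre
- wash_bottle: white wash bottle with red cap, 68 mm wide, 190 mm high; leave it. Origin under its centre
- beaker: glass beaker, 72 mm wide, 95 mm high; leave it. Origin under its centre
- flask: glass flask, 74 mm wide, 150 mm high; leave it. Origin under its centre
- spanner: steel spanner lying flat, 190 mm long, 8 mm thick; leave it. Origin under its middle
- seal_jar: amber jar of spare seals, 60 mm wide, 65 mm high; leave it. Origin under its centre
- vial_rack: white rack of capped vials, 90 x 160 mm, 52 mm high; leave it. Origin under its centre
There are look-alikes about, which are no part of the job. What is shaped like the key but yellow is not meant.

How it is judged:
On the way, in this order (a step that is already met when the one before it is completed fails the run):
1. the socket of the orange key is down over the nut (z of key in the frame of nut_top below -0.006 m and horizontal distance between key and nut_top below 0.005 m and angle between key's own z axis and vertical below 0.15 rad), for 0.1 s.
2. with the key on the nut, the seal is squeezed by at least 0.18 mm (all of step 1 and value of joint seal above 0.00018 m), for 0.1 s.
At the end, for the whole second after the job is handed in: The seal is squeezed by 0.18 to 0.85 mm, and the orange key stands at rest upright (within 0.12 rad) in a hole of the block, within 7 mm of the hole's axis and 6 mm of its floor (value of joint seal between 0.00018 and 0.00085 m and ((horizontal distance between key and hole_a below 0.007 m and z of key in the frame of hole_a below 0.006 m) or (horizontal distance between key and hole_b below 0.007 m and z of key in the frame of hole_b below 0.006 m)) and angle between key's own z axis and vertical below 0.12 rad and linear speed of key below 0.02 m/s); the robot touches nothing.
It fails at once if the seal is crushed: squeezed by more than 0.85 mm (value of joint seal above 0.00085 m).
It fails at once if before the nut is firm, the key bears with over 25 N of contact force on the nut while its socket is on top of it and not down over it (contact force between key and pump above 25 N and value of joint seal below 0.00018 m and z of key in the frame of nut_top between -0.0025 and 0.005 m and horizontal distance between key and nut_top below 0.02 m).
It fails at once if something else on the bench or the other key is moved by over 30 mm or tipped (distance of any of key_small, valve_cap, wash_bottle, beaker, flask, spanner, seal_jar, vial_rack from where it was at the start of the episode above 0.03 m or angle between any of key_small, valve_cap, wash_bottle, beaker, flask's own z axis and vertical above 0.4 rad).
It also fails if it takes over 72 s, if anything falls off the work surface, if the arm or the gripper's body presses on something with over 40 N, if the wrist force passes 120 N, or if a joint passes its speed limit or range.

## Working session

There is one attempt and no reset: what is moved stays moved. The work goes in short steps, Python scripts to look and compute and a tool call to move; the robot and the scene stay as the last step left them, time stands still between calls to the robot, and variables do not carry over. Pictures are saved under pics/ and viewed, at most 10 in all, crops included, and the job is handed in when it is done.

Besides the shell and the picture viewer there is one more tool, called after ">>>" as name([rows], argument=value, ...), one row to a line, values as JSON. play_rows: Moves the arm, as the interface text tells. Its arguments: {"type":"object","properties":{"plan":{"type":"array"},"jaw":{"type":"number"}},"required":["plan"]}

```bash
mkdir -p pics
cat > h.py <<'E'
import numpy as np, cv2
from rig import readout, cams, hand_in
from scipy.spatial.transform import Rotation as R
def grab(n,f=None):
    d=cams.grab_frame(n)
    if f: cv2.imwrite('pics/'+f,d['image'])
    return d
def ray(d,u,v,z):
    K=np.array(d['camera_matrix']);T=np.array(d['T'])
    r=T[:3,:3]@np.linalg.solve(K,[u,v,1.]);o=T[:3,3]
    return o+r*(z-o[2])/r[2]
def proj(d,p):
    K=np.array(d['camera_matrix']);T=np.array(d['T'])
    c=T[:3,:3].T@(np.array(p)-T[:3,3]);q=K@c;return q[:2]/q[2]
E
python3 - <<'E'
from h import *
np.set_printoptions(precision=4,suppress=True)
a=grab('top','top.png');b=grab('scene','scene.png')
for d in(a,b):print(d['T'],d['camera_matrix'])
print(readout.read_state())
E
```

```text
[[ 0.0012 -0.9892  0.1467  0.3467]
 [-0.9998 -0.0041 -0.0194 -0.0349]
 [ 0.0198 -0.1466 -0.989   1.4884]
 [ 0.      0.      0.      1.    ]] [[495.9688   0.     269.8769]
 [  0.     495.9688 208.445 ]
 [  0.       0.       1.    ]]
[[ 0.1934  0.7773 -0.5986  1.296 ]
 [ 0.981  -0.1434  0.1307 -0.215 ]
 [ 0.0157 -0.6125 -0.7903  1.0947]
 [ 0.      0.      0.      1.    ]] [[430.4575   0.     276.3514]
 [  0.     430.4575 200.0869]
 [  0.       0.       1.    ]]
{'time': 0.1, 'joint_positions': array([ 0.9796,  0.3134,  1.4983,  0.    ,  1.331 , -0.2234]), 'joint_velocities': array([-0.001 , -0.0021, -0.0022,  0.0016, -0.    , -0.0002]), 'joint_torque': array([  0.0025, -41.2899, -26.0142,  -0.0002,   0.003 ,   0.    ]), 'tool_pos': array([0.1887, 0.4897, 0.2388]), 'ee_rot': array([-0.5744, -3.0881,  0.0017]), 'force': array([-0.1332,  1.3351, -0.723 ]), 'moment': array([-0.0245, -0.0052,  0.0201]), 'grasp_force': 0.0, 'opening': 0.08574792645824476}
```

View pics/top.png

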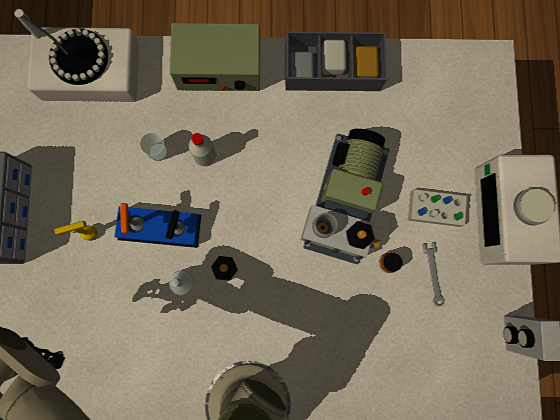

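View pics/scene.png

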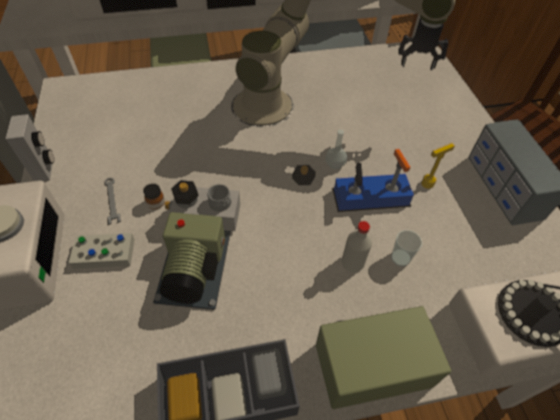

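The top view shows the orange bar at about (124,218) in the left end of the blue block (158,225), with the black key at (174,222). The open port is at (323,225), the capped port at (361,235) and the yellow look-alike at (80,230). In the scene view the orange bar is at (402,160) and the open port at (219,195).

Run:
```python
from h import *
np.set_printoptions(precision=4,suppress=True)
a=grab('top');b=grab('scene')
def orange(d,box):
    h=cv2.cvtColor(d['image'],cv2.COLOR_BGR2HSV)
    m=cv2.inRange(h,(4,170,90),(14,255,255));k=np.zeros_like(m);x0,y0,x1,y1=box;k[y0:y1,x0:x1]=m[y0:y1,x0:x1]
    c=max(cv2.findContours(k,0,1)[0],key=cv2.contourArea);r=cv2.minAreaRect(c);print(r,cv2.contourArea(c));return cv2.boxPoints(r),r[0]
p,c=orange(a,(105,190,145,250));print('top corners z.175',[ray(a,*q,.175) for q in p],'c',ray(a,*c,.172))
p,c=orange(b,(380,140,420,180));print('scene c',ray(b,*c,.17),[ray(b,*q,.175) for q in p])
# blue block outline
h=cv2.cvtColor(a['image'],cv2.COLOR_BGR2HSV);m=cv2.inRange(h,(105,150,40),(125,255,255));m[:,:100]=0;m[:,220:]=0;m=cv2.morphologyEx(m,cv2.MORPH_CLOSE,np.ones((7,7)))
c=max(cv2.findContours(m,0,1)[0],key=cv2.contourArea);r=cv2.minAreaRect(c);print('block',r,ray(a,*r[0],.05),[ray(a,*q,.055) for q in cv2.boxPoints(r)])
print('port',ray(a,323,224,.13),ray(b,219,193,.13))
v=np.hstack([cv2.resize(a['image'][185:255,95:205],None,fx=4,fy=4,interpolation=2),cv2.resize(a['image'][195:265,295:385],None,fx=4,fy=4,interpolation=2)])
w=np.hstack([cv2.resize(b['image'][140:215,325:435],None,fx=4,fy=4,interpolation=2),cv2.resize(b['image'][170:245,165:255],None,fx=4,fy=4,interpolation=2)])
o=np.vstack([v,w]);print(o.shape);cv2.imwrite('pics/crop.png',o)
```

```text
((123.0, 217.5), (29.0, 6.0), 90.0) 141.0
top corners z.175 [array([0.5545, 0.3389, 0.175 ]), array([0.5546, 0.323 , 0.175 ]), array([0.4769, 0.3196, 0.175 ]), array([0.4769, 0.3354, 0.175 ])] c [0.5159 0.3301 0.172 ]
((401.9174499511719, 159.2752227783203), (21.944049835205078, 5.553740978240967), 61.69924545288086) 91.5
scene c [0.5133 0.332  0.17  ] [array([0.4812, 0.3191, 0.175 ]), array([0.4734, 0.3375, 0.175 ]), array([0.5528, 0.3387, 0.175 ]), array([0.5598, 0.3209, 0.175 ])]
block ((156.6001434326172, 225.5784454345703), (81.51116943359375, 31.98391342163086), 5.599339485168457) [0.5083 0.2658 0.05  ] [array([0.4728, 0.3843, 0.055 ]), array([0.5655, 0.3797, 0.055 ]), array([0.5431, 0.144 , 0.055 ]), array([0.4505, 0.1509, 0.055 ])]
port [ 0.5053 -0.2084  0.13  ] [ 0.5103 -0.2121  0.13  ]
(580, 800, 3)
```

View pics/crop.png

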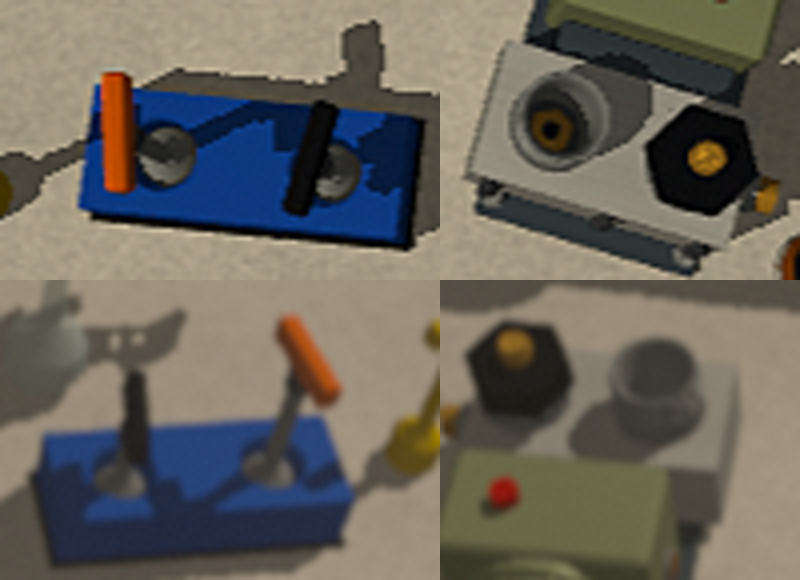

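Key at about (0.515, 0.331), bar nearly along world x. I'll move over it and check with the wrist camera.

```bash
cat >> h.py <<'E'
def delta(p,psi):
    """shift (tool axes) and turn about tool z to bring TCP to p with tool-y at world angle psi, pointing down"""
    s=readout.read_state();r=R.from_rotvec(s['ee_rot']);M=r.as_matrix()
    sh=M.T@(np.array(p)-s['tool_pos'])
    y=np.array([np.cos(psi),np.sin(psi),0]);G=np.column_stack([np.cross(y,[0,0,-1]),y,[0,0,-1]])
    rv=R.from_matrix(M.T@G).as_rotvec()
    print('t',s['time'],'pos',s['tool_pos'].round(4),'psi',round(np.arctan2(M[1,1],M[0,1]),3),'q',s['joint_positions'].round(3))
    print('shift mm',(sh*1000).round(1),'turn',rv.round(4));return sh,rv
E
python3 - <<'E'
from h import *
np.set_printoptions(precision=4,suppress=True)
delta((.515,.331,.30),1.615)
d=grab('wrist');s=readout.read_state();M=R.from_rotvec(s['ee_rot']).as_matrix()
print(M.T@d['T'][:3,:3],M.T@(d['T'][:3,3]-s['tool_pos']),d['camera_matrix'])
E
```

```text
t 0.2 pos [0.1887 0.4898 0.239 ] psi 1.203 q [ 0.98   0.313  1.498  0.     1.331 -0.223]
shift mm [-361.5  -30.9  -61.1] turn [-0.0007 -0.0003 -0.412 ]
[[-0.     -0.9539 -0.3   ]
 [ 1.      0.     -0.0002]
 [ 0.0002 -0.3     0.9539]] [ 0.0774  0.001  -0.1343] [[374.0144   0.     281.6307]
 [  0.     374.0144 204.8404]
 [  0.       0.       1.    ]]
```

>>> play_rows([
  [[0,0,-0.03,0,0,0],[0,0,-0.031,0,0,0],[-0.036,-0.0031,0,0,0,0],[-0.036,-0.0031,0,0,0,0],[-0.036,-0.0031,0,0,0,0],[-0.036,-0.0031,0,0,0,0],[-0.036,-0.0031,0,0,0,0],[-0.036,-0.0031,0,0,0,0],[-0.036,-0.0031,0,0,0,0],[-0.036,-0.0031,0,0,0,0],[-0.036,-0.0031,0,0,0,0],[-0.036,-0.0031,0,0,0,0],[0,0,0,0,0,-0.14],[0,0,0,0,0,-0.14],[0,0,0,0,0,-0.132],[0,0,0,0,0,0]],
], jaw=0)

```text
time: 2.25
tool_pos: [0.5136, 0.3315, 0.3001]
ee_rot: [0.068, -3.141, 0.0]
force: [0.3, -0.4, 0.2]
opening: 0.0856
grasp_force: 0.0
```

Run:
```python
from h import *
np.set_printoptions(precision=4,suppress=True)
d=grab('wrist','w1.png')
h=cv2.cvtColor(d['image'],cv2.COLOR_BGR2HSV);m=cv2.inRange(h,(3,150,70),(16,255,255))
for c in sorted(cv2.findContours(m,0,1)[0],key=cv2.contourArea)[-2:]:
    r=cv2.minAreaRect(c);print(r,ray(d,*r[0],.178),[ray(d,*q,.181)[:2] for q in cv2.boxPoints(r)])
delta((.515,.331,.30),1.615)
```

```text
((8.0, 7.0), (0.0, 0.0), 0.0) [0.3967 0.1588 0.178 ] [array([0.3972, 0.1608]), array([0.3972, 0.1608]), array([0.3972, 0.1608]), array([0.3972, 0.1608])]
((276.6858825683594, 198.0771484375), (108.20658111572266, 23.886735916137695), 88.09085083007812) [0.5123 0.3291 0.178 ] [array([0.474 , 0.3183]), array([0.4727, 0.3344]), array([0.5523, 0.3408]), array([0.5537, 0.3232])]
t 2.3 pos [0.5135 0.3315 0.3001] psi 1.612 q [ 0.382  0.481  1.1   -0.     1.561 -1.23 ]
shift mm [-1.4 -0.6  0.1] turn [-0.0001 -0.0003 -0.0028]
```

View pics/w1.png

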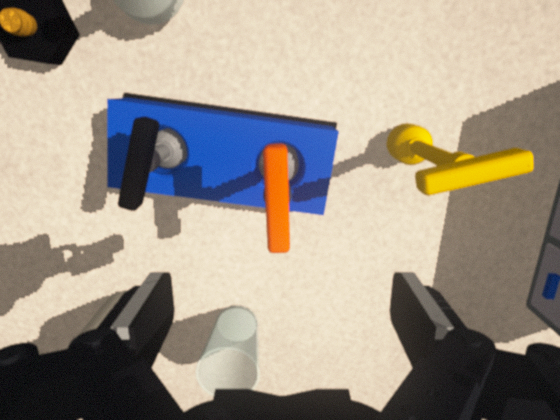

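The wrist view shows the orange bar's top centred at (277,198) and tilted about 1.9° from the tool. I'll correct by -2.4 mm and 0.033 rad, descend and grip.

>>> play_rows([
  [[0.0005,-0.0024,0,0,0,-0.033],[0,0,0.028,0,0,0],[0,0,0.028,0,0,0],[0,0,0.028,0,0,0],[0,0,0.028,0,0,0],[0,0,0.02,0,0,0],[0,0,0.009,0,0,0],[0,0,0,0,0,0]],
], jaw=0)

```text
time: 3.3
tool_pos: [0.5132, 0.329, 0.1593]
ee_rot: [0.121, -3.139, 0.0]
force: [0.3, 0.4, -0.0]
opening: 0.0858
grasp_force: 0.0
```

>>> play_rows([
  [[0,0,0,0,0,0],[0,0,0,0,0,0],[0,0,0,0,0,0],[0,0,0,0,0,0],[0,0,0,0,0,0],[0,0,0,0,0,0],[0,0,0,0,0,0],[0,0,0,0,0,0]],
], jaw=255)

```text
time: 4.3
tool_pos: [0.5133, 0.329, 0.1596]
ee_rot: [-0.121, 3.139, -0.0]
force: [0.3, -2.1, 5.2]
opening: 0.0163
grasp_force: 59.5
```

Run:
```python
from h import *
s=readout.read_state();print({k:np.round(v,4) for k,v in s.items()})
```

```text
{'time': np.float64(4.3), 'joint_positions': array([ 3.7820e-01,  5.6440e-01,  1.3350e+00, -3.0000e-04,  1.2416e+00,
       -1.2697e+00]), 'joint_velocities': array([ 0.0006,  0.0005, -0.0014,  0.0015, -0.0014, -0.0001]), 'joint_torque': array([ 1.09850e+00, -4.85462e+01, -2.36883e+01,  6.46300e-01,
       -3.39600e-01, -3.00000e-04]), 'tool_pos': array([0.5133, 0.329 , 0.1596]), 'ee_rot': array([-1.2120e-01,  3.1386e+00, -1.0000e-04]), 'force': array([ 0.3413, -2.108 ,  5.2022]), 'moment': array([-0.5851,  0.0695,  0.0071]), 'grasp_force': np.float64(59.5301), 'opening': np.float64(0.0163)}
```

Gripped (16.3 mm, 60 N). Next I'll lift and carry the key to a point beside the port, so the camera can see the mouth.

>>> play_rows([
  [[0,0,-0.008,0,0,0],[0,0,-0.02,0,0,0],[0,0,-0.03,0,0,0],[0,0,-0.04,0,0,0],[0,0,-0.04,0,0,0],[0,0,-0.04,0,0,0],[0,0,-0.012,0,0,0],[0.0016,-0.02,0,0,0,0],[0.0016,-0.04,0,0,0,0],[0.0016,-0.043,0,0,0,0],[0.0016,-0.043,0,0,0,0],[0.0016,-0.043,0,0,0,0],[0.0016,-0.043,0,0,0,0],[0.0016,-0.043,0,0,0,0],[0.0016,-0.043,0,0,0,0],[0.0016,-0.043,0,0,0,0],[0.0016,-0.043,0,0,0,0],[0.0016,-0.043,0,0,0,0],[0,-0.002,0,0,0,0],[0,0,0,0,0,0]],
], jaw=255)

```text
time: 6.8
tool_pos: [0.5301, -0.1194, 0.3482]
ee_rot: [0.121, -3.138, -0.002]
force: [-0.1, -0.3, -4.0]
opening: 0.0162
grasp_force: 59.2
```

Run:
```python
from h import *
np.set_printoptions(precision=4,suppress=True)
d=grab('wrist','w2.png');np.savez('w2.npz',K=d['camera_matrix'],T=d['T'],im=d['image'])
s=readout.read_state();print(s['force'],s['moment'],s['opening'],s['grasp_force'])
delta((.508,-.21,.34),1.648)
print('port px',proj(d,(.508,-.21,.13)),'key bottom px',proj(d,(s['tool_pos']+[0,0,-.149])))
```

```text
[ 0.7172 -0.1224 -2.7034] [0.019  0.0036 0.0089] 0.015878084494023503 59.19548213481903
t 6.85 pos [ 0.5302 -0.119   0.3486] psi 1.649 q [-0.437  0.306  1.226  0.     1.61  -2.085]
shift mm [ 29.2 -89.    8.5] turn [ 0.0011 -0.001   0.0008]
port px [185.5531 141.1528] key bottom px [280.3601 190.5429]
```

View pics/w2.png

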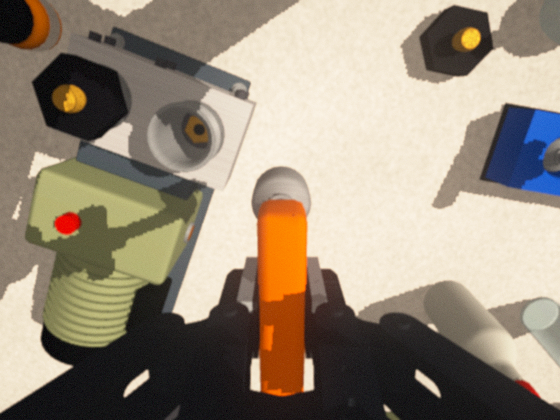

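The wrist view shows the port mouth at about (185,140) with the nut visible inside at (197,130). The key hangs straight, with its socket at (281,192). I'll fit the rim more closely.

Run:
```python
from h import *
z=np.load('w2.npz');d={'camera_matrix':z['K'],'T':z['T']};im=z['im']
c=im[90:185,135:235]
big=cv2.resize(c,None,fx=6,fy=6,interpolation=cv2.INTER_CUBIC)
for zz,r,col in((.13,.033,(0,0,255)),(.13,.029,(0,255,0)),):
    for t in np.arange(0,6.28,.2):
        q=(proj(d,(.508+r*np.cos(t),-.21+r*np.sin(t),zz))-[135,90]+.5)*6
        cv2.circle(big,tuple(int(v) for v in q),2,col,-1)
cv2.imwrite('pics/w2c.png',big)
```

```text
(no output)
```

View pics/w2c.png

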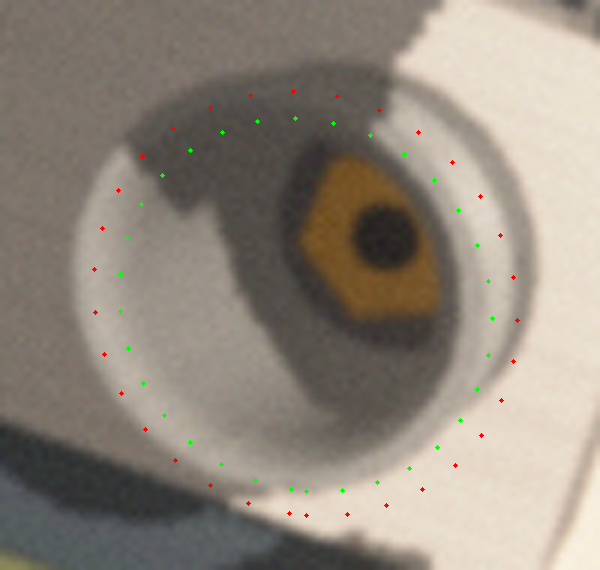

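Run:
```python
from h import *
np.set_printoptions(precision=4,suppress=True)
z=np.load('w2.npz');d={'camera_matrix':z['K'],'T':z['T']};im=z['im']
P=lambda x,y,zz:ray(d,x/6+134.5,y/6+89.5,zz)
print('rim',P(283,283,.13),'nuthole',P(385,237,.049))
# nut mask
h=cv2.cvtColor(im,cv2.COLOR_BGR2HSV);m=cv2.inRange(h,(10,120,50),(30,255,255));m[:90]=0;m[185:]=0;m[:,:165]=0;m[:,235:]=0
c=max(cv2.findContours(m,0,1)[0],key=cv2.contourArea);r=cv2.minEnclosingCircle(c);print('nut circ',r,ray(d,*r[0],.049))
v=[(345,155),(300,240),(352,315),(438,312),(425,215)]
w=np.array([P(*q,.0485)[:2] for q in v]);print(w);c0=P(385,237,.049)[:2];print([round(np.degrees(np.arctan2(*(q-c0)[::-1])),1) for q in w],np.linalg.norm(w-c0,axis=1))
big=cv2.resize(im[90:185,135:235],None,fx=6,fy=6,interpolation=2)
for zz,r,c,col in((.13,.033,P(283,283,.13),(0,0,255)),(.13,.029,P(283,283,.13),(0,255,0)),(.049,.024,P(385,237,.049),(255,0,0))):
    for t in np.arange(0,6.28,.2):
        q=(proj(d,(c[0]+r*np.cos(t),c[1]+r*np.sin(t),zz))-[134.5,89.5])*6
        cv2.circle(big,tuple(int(v) for v in q),2,col,-1)
cv2.imwrite('pics/w2d.png',big)
```

```text
rim [ 0.5041 -0.2136  0.13  ] nuthole [ 0.5055 -0.2148  0.049 ]
nut circ ((198.5, 128.5), 14.57748031616211) [ 0.505 -0.215  0.049]
[[ 0.4909 -0.2225]
 [ 0.5074 -0.231 ]
 [ 0.5209 -0.221 ]
 [ 0.519  -0.2045]
 [ 0.5009 -0.2073]]
[np.float64(-152.0), np.float64(-83.4), np.float64(-22.2), np.float64(37.1), np.float64(122.1)] [0.0166 0.0164 0.0166 0.017  0.0088]
```

View pics/w2d.png

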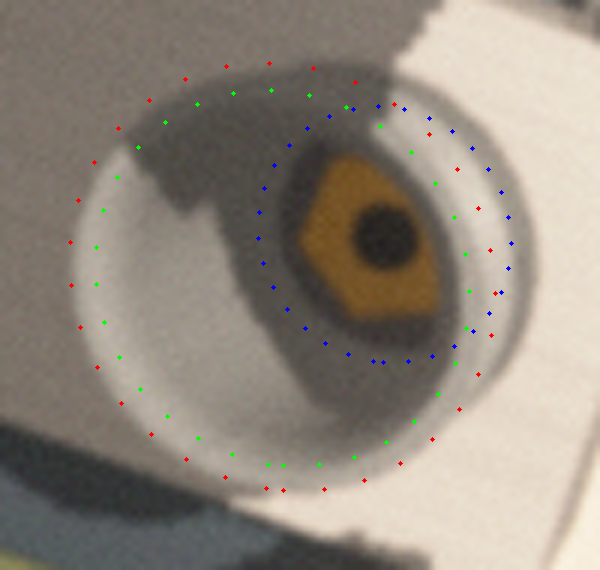

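Rim and nut agree at about (0.505, -0.2143). Going over the port and into the bore, stopping about 10 mm above the nut.

>>> play_rows([
  [[0.011,-0.031,0,0,0,0],[0.011,-0.031,0,0,0,0],[0.0105,-0.0311,0,0,0,0],[0,0,0.02,0,0,0],[0,0,0.03,0,0,0],[0,0,0,0,0,0]],
], jaw=255)

```text
time: 7.6
tool_pos: [0.5046, -0.2138, 0.2975]
ee_rot: [0.123, -3.136, -0.005]
force: [1.5, -0.1, -2.8]
opening: 0.0163
grasp_force: 59.3
```

Run:
```python
from h import *
np.set_printoptions(precision=4,suppress=True)
s=readout.read_state();print(s['force'],s['moment'])
delta((.505,-.2143,.21),1.648)
```

```text
[ 1.5235 -0.0589 -2.753 ] [ 0.0131 -0.0285 -0.0354]
t 7.6 pos [ 0.5046 -0.2138  0.2975] psi 1.649 q [-0.615  0.334  1.319  0.     1.494 -2.264]
shift mm [-0.7 -0.8 87.5] turn [ 0.0031 -0.0034  0.0013]
```

>>> play_rows([
  [[0,0,0.02,0,0,0],[0,0,0.025,0,0,0],[0,0,0.025,0,0,0],[0,0,0.015,0,0,0],[0,0,0,0,0,0],[0,0,0,0,0,0]],
], jaw=255)

```text
time: 8.35
tool_pos: [0.5055, -0.2154, 0.2156]
ee_rot: [-0.122, 3.138, -0.002]
force: [-0.5, 0.2, -2.5]
opening: 0.0159
grasp_force: 60.1
```

```bash
cat > st.py <<'E'
from h import *
np.set_printoptions(precision=4,suppress=True)
s=readout.read_state();print(s['force'],s['moment'],s['opening'],s['grasp_force'])
delta((.505,-.2143,.1846),1.648)
E
python3 st.py
```

```text
[-0.482   0.2109 -2.5148] [0.0295 0.0061 0.0382] 0.015857276043335745 60.068217515945435
t 8.35 pos [ 0.5055 -0.2154  0.2156] psi 1.648 q [-0.616  0.384  1.461  0.     1.294 -2.264]
shift mm [ 0.5  1.2 31. ] turn [-0.0013  0.0016  0.0003]
```

>>> play_rows([
  [[0,0.001,0,0,0,0],[0,0.001,0,0,0,0],[0,0.001,0,0,0,0],[0,0.001,0,0,0,0],[0,0,0,0,0,0],[0,0,0,0,0,0]],
], jaw=255)

```text
time: 9.1
tool_pos: [0.5048, -0.2117, 0.2146]
ee_rot: [-0.121, 3.139, -0.002]
force: [0.9, -3.5, -0.7]
opening: 0.0157
grasp_force: 60.7
```

```bash
python3 st.py
```

```text
[ 0.8872 -3.5318 -0.6678] [-1.0537  0.0409  0.005 ] 0.01571203411530151 60.68876802921295
t 9.1 pos [ 0.5048 -0.2117  0.2146] psi 1.648 q [-0.611  0.381  1.468 -0.001  1.291 -2.259]
shift mm [ 0.  -2.6 30. ] turn [-0.0011  0.0005 -0.0001]
```

>>> play_rows([
  [[0,-0.002,0,0,0,0],[0,-0.002,0,0,0,0],[0,-0.001,0,0,0,0],[0,-0.001,0,0,0,0],[0,-0.001,0,0,0,0],[0,0,0,0,0,0],[0,0,0,0,0,0]],
], jaw=255)

```text
time: 9.98
tool_pos: [0.5052, -0.218, 0.2142]
ee_rot: [0.121, -3.139, -0.001]
force: [-0.0, 0.6, -4.1]
opening: 0.016
grasp_force: 60.2
```

```bash
python3 st.py
```

```text
[-0.0301  0.6283 -4.0598] [0.37   0.1482 0.0228] 0.015954567157057318 60.15186309814453
t 9.975 pos [ 0.5052 -0.218   0.2142] psi 1.648 q [-0.621  0.388  1.459  0.     1.295 -2.269]
shift mm [-0.1  3.7 29.6] turn [ 0.0005 -0.0003  0.0001]
```

>>> play_rows([
  [[0.001,0.0014,0,0,0,0],[0.001,0.0014,0,0,0,0],[0.0008,0,0,0,0,0],[0.0007,0,0,0,0,0],[0,0,0,0,0,0],[0,0,0,0,0,0]],
], jaw=255)

```text
time: 10.72
tool_pos: [0.5016, -0.2157, 0.2143]
ee_rot: [-0.121, 3.139, -0.0]
force: [-0.5, 0.0, -3.9]
opening: 0.0161
grasp_force: 60.1
```

```bash
python3 st.py
```

```text
[-0.5334  0.0467 -3.8853] [ 0.0227 -0.0306  0.0534] 0.016134259572321487 60.11584281921387
t 10.725 pos [ 0.5016 -0.2157  0.2143] psi 1.648 q [-0.621  0.379  1.473 -0.     1.29  -2.269]
shift mm [-3.5  1.2 29.7] turn [-0.  0.  0.]
```

>>> play_rows([
  [[-0.002,0,0,0,0,0],[-0.002,0,0,0,0,0],[-0.001,0,0,0,0,0],[-0.001,0,0,0,0,0],[-0.001,0,0,0,0,0],[0,0,0,0,0,0],[0,0,0,0,0,0]],
], jaw=255)

```text
time: 11.6
tool_pos: [0.5082, -0.2152, 0.2143]
ee_rot: [0.121, -3.138, -0.0]
force: [-4.4, -0.1, -0.0]
opening: 0.0157
grasp_force: 60.4
```

```bash
python3 st.py
```

```text
[-4.4188 -0.0636 -0.0228] [-0.1323  1.3014  0.0264] 0.015712941612416213 60.44275403022766
t 11.6 pos [ 0.5082 -0.2152  0.2143] psi 1.648 q [-0.613  0.392  1.453 -0.001  1.297 -2.26 ]
shift mm [ 3.1  1.2 29.7] turn [ 0.0001 -0.0008 -0.    ]
```

>>> play_rows([
  [[0.003,0,0,0,0,0],[0.002,0,0,0,0,0],[0.001,0,0,0,0,0],[0.001,0,0,0,0,0],[0.001,0,0,0,0,0],[0,0,0,0,0,0],[0,0,0,0,0,0]],
], jaw=255)

```text
time: 12.48
tool_pos: [0.5007, -0.2158, 0.2144]
ee_rot: [-0.121, 3.139, -0.0]
force: [0.9, -0.0, -3.0]
opening: 0.0158
grasp_force: 60.1
```

```bash
python3 st.py
```

```text
[ 0.903  -0.0435 -2.9586] [ 0.0275 -0.2525  0.0657] 0.015773467565214572 60.14821171760559
t 12.475 pos [ 0.5007 -0.2158  0.2144] psi 1.648 q [-0.622  0.377  1.475  0.     1.289 -2.27 ]
shift mm [-4.4  1.2 29.8] turn [-0.0001  0.0004  0.    ]
```

>>> play_rows([
  [[-0.0014,0.0004,0,0,0,0],[-0.0014,0,0,0,0,0],[0,0,0.006,0,0,0],[0,0,0.004,0,0,0],[0,0,0.002,0,0,0],[0,0,0.001,0,0,0],[0,0,0,0,0,0],[0,0,0,0,0,0]],
], jaw=255)

```text
time: 13.48
tool_pos: [0.5034, -0.2152, 0.2014]
ee_rot: [-0.121, 3.139, -0.0]
force: [-0.3, -0.6, -3.1]
opening: 0.0163
grasp_force: 60.2
```

```bash
python3 st.py
```

```text
[-0.3332 -0.6178 -3.1461] [ 0.0006  0.0118 -0.0066] 0.01626469851753109 60.1563835144043
t 13.475 pos [ 0.5034 -0.2152  0.2014] psi 1.648 q [-0.618  0.393  1.487 -0.     1.262 -2.266]
shift mm [-1.7  0.8 16.8] turn [-0.0002  0.0001  0.    ]
```

>>> play_rows([
  [[0,0,0.001,0,0,0],[0,0,0.0005,0,0,0],[0,0,0.0005,0,0,0],[0,0,0,0,0,0]],
], jaw=255)

```text
time: 13.98
tool_pos: [0.5033, -0.2152, 0.1993]
ee_rot: [0.121, -3.139, -0.0]
force: [-0.5, 0.2, -3.7]
opening: 0.0158
grasp_force: 60.2
```

>>> play_rows([
  [[0,0,0.0005,0,0,0],[0,0,0.0005,0,0,0],[0,0,0,0,0,0]],
], jaw=255)

```text
time: 14.35
tool_pos: [0.5033, -0.2152, 0.1983]
ee_rot: [0.121, -3.139, 0.0]
force: [-0.1, -0.3, -3.2]
opening: 0.0157
grasp_force: 60.2
```

```bash
python3 st.py
```

```text
[-0.1361 -0.3045 -3.224 ] [ 0.043  -0.0104 -0.0344] 0.015727354338317623 60.157045125961304
t 14.35 pos [ 0.5033 -0.2152  0.1983] psi 1.648 q [-0.618  0.396  1.491 -0.     1.255 -2.266]
shift mm [-1.7  0.7 13.7] turn [-0. -0.  0.]
```

>>> play_rows([
  [[0,0,0.0005,0,0,0],[0,0,0.0005,0,0,0],[0,0,0,0,0,0]],
], jaw=255)

```text
time: 14.72
tool_pos: [0.5033, -0.2152, 0.1972]
ee_rot: [0.121, -3.139, -0.0]
force: [-0.2, -0.1, -3.9]
opening: 0.0159
grasp_force: 60.2
```

```bash
python3 st.py
```

```text
[-0.2027 -0.093  -3.8729] [ 0.0048  0.0147 -0.0011] 0.015939528004931064 60.15664458274841
t 14.725 pos [ 0.5033 -0.2152  0.1972] psi 1.648 q [-0.618  0.397  1.493  0.     1.252 -2.266]
shift mm [-1.8  0.8 12.6] turn [ 0.0001 -0.0001 -0.0001]
```

>>> play_rows([
  [[0,0,0.0005,0,0,0],[0,0,0.0005,0,0,0],[0,0,0,0,0,0]],
], jaw=255)

```text
time: 15.1
tool_pos: [0.5033, -0.2152, 0.1963]
ee_rot: [0.121, -3.139, -0.0]
force: [0.1, 0.8, -3.0]
opening: 0.0159
grasp_force: 60.2
```

```bash
python3 st.py
```

```text
[ 0.1249  0.8144 -2.9953] [-0.0414 -0.0411  0.0317] 0.015921871369219777 60.155696868896484
t 15.1 pos [ 0.5033 -0.2152  0.1963] psi 1.648 q [-0.618  0.398  1.494 -0.     1.25  -2.266]
shift mm [-1.8  0.7 11.7] turn [ 0.     -0.0001  0.    ]
```

>>> play_rows([
  [[0,0,0.0005,0,0,0],[0,0,0.0005,0,0,0],[0,0,0,0,0,0]],
], jaw=255)

```text
time: 15.48
tool_pos: [0.5033, -0.2152, 0.1953]
ee_rot: [0.121, -3.139, 0.0]
force: [0.4, -0.4, -3.3]
opening: 0.0157
grasp_force: 60.1
```

```bash
python3 st.py
```

```text
[ 0.4009 -0.4204 -3.2675] [-0.0145 -0.0997  0.0522] 0.015708619411255433 60.14398455619812
t 15.475 pos [ 0.5033 -0.2152  0.1953] psi 1.648 q [-0.618  0.399  1.495 -0.     1.248 -2.266]
shift mm [-1.8  0.8 10.7] turn [-0.     -0.     -0.0001]
```

>>> play_rows([
  [[0,0,0.0005,0,0,0],[0,0,0.0005,0,0,0],[0,0,0.0005,0,0,0],[0,0,0,0,0,0]],
], jaw=255)

```text
time: 15.98
tool_pos: [0.5033, -0.2152, 0.1937]
ee_rot: [0.121, -3.139, -0.0]
force: [0.4, 0.7, -4.3]
opening: 0.016
grasp_force: 60.1
```

```bash
python3 st.py
```

```text
[ 0.3984  0.6505 -4.2887] [-0.041  -0.0905 -0.0154] 0.016040481602390175 60.1380729675293
t 15.975 pos [ 0.5033 -0.2152  0.1937] psi 1.648 q [-0.618  0.4    1.497 -0.     1.244 -2.266]
shift mm [-1.7  0.7  9.1] turn [ 0. -0.  0.]
```

>>> play_rows([
  [[0,0,0.0007,0,0,0],[0,0,0.0007,0,0,0],[0,0,0.0007,0,0,0],[0,0,0.0007,0,0,0],[0,0,0,0,0,0]],
], jaw=255)

```text
time: 16.6
tool_pos: [0.5033, -0.2152, 0.1909]
ee_rot: [0.121, -3.139, -0.0]
force: [0.7, -0.4, -3.5]
opening: 0.0157
grasp_force: 60.1
```

```bash
python3 st.py
```

```text
[ 0.7034 -0.4347 -3.5312] [-0.057  -0.0801  0.0305] 0.015731756468417516 60.142579078674316
t 16.6 pos [ 0.5033 -0.2152  0.1909] psi 1.648 q [-0.618  0.403  1.501  0.     1.238 -2.266]
shift mm [-1.8  0.8  6.3] turn [ 0.0001 -0.0001 -0.0001]
```

The socket has gone about 8 mm below the nut top with no resistance, so it is on. I'll seat it a little deeper and start turning.

>>> play_rows([
  [[0,0,0.001,0,0,0],[0,0,0.001,0,0,0],[0,0,0,0,0,0.08],[0,0,0,0,0,0.08],[0,0,0,0,0,0.08],[0,0,0,0,0,0.08]],
], jaw=255)

```text
time: 17.35
tool_pos: [0.5034, -0.2149, 0.1888]
ee_rot: [-0.384, -3.118, -0.001]
force: [1.1, 0.8, -3.2]
opening: 0.0166
grasp_force: 60.1
```

```bash
python3 st.py
```

```text
[ 1.0551  0.8409 -3.1566] [ 0.3094 -0.3105  0.3058] 0.01659373838432491 60.0640207529068
t 17.35 pos [ 0.5034 -0.2149  0.1888] psi 1.326 q [-0.618  0.405  1.504  0.001  1.233 -1.944]
shift mm [-1.4  0.9  4.2] turn [ 0.0007  0.     -0.3221]
```

>>> play_rows([
  [[0,0,0,0,0,0.08],[0,0,0,0,0,0.08],[0,0,0,0,0,0.08],[0,0,0,0,0,0.08]],
], jaw=255)

```text
time: 17.85
tool_pos: [0.5036, -0.2146, 0.1888]
ee_rot: [0.875, 3.017, 0.002]
force: [2.4, 1.7, -4.8]
opening: 0.0162
grasp_force: 60.0
```

```bash
python3 st.py
```

```text
[ 2.3719  1.6769 -4.7657] [ 0.5643 -0.6239  0.3095] 0.016198089260241706 60.03172695636749
t 17.85 pos [ 0.5036 -0.2146  0.1888] psi 1.006 q [-0.618  0.405  1.504  0.001  1.233 -1.624]
shift mm [-1.   1.   4.2] turn [ 0.0013  0.0003 -0.6421]
```

>>> play_rows([
  [[0,0,0,0,0,0.08],[0,0,0,0,0,0.08],[0,0,0,0,0,0.08]],
], jaw=255)

```text
time: 18.23
tool_pos: [0.5038, -0.2145, 0.1888]
ee_rot: [1.23, 2.89, 0.003]
force: [1.9, 2.7, -4.6]
opening: 0.0158
grasp_force: 60.0
```

```bash
python3 st.py
```

```text
[ 1.8654  2.7044 -4.5701] [ 0.6752 -0.8396  0.3085] 0.015765575558007113 60.00550031661987
t 18.225 pos [ 0.5038 -0.2145  0.1888] psi 0.766 q [-0.617  0.405  1.504  0.002  1.233 -1.384]
shift mm [-0.7  1.   4.2] turn [ 0.0017  0.0006 -0.8821]
```

>>> play_rows([
  [[0,0.0008,0,0,0,0.08],[0,0,0,0,0,0.08],[0,0,0,0,0,0.08]],
], jaw=255)

```text
time: 18.6
tool_pos: [0.5043, -0.2141, 0.1888]
ee_rot: [1.567, 2.722, 0.002]
force: [2.7, 2.3, -5.4]
opening: 0.0161
grasp_force: 60.0
```

```bash
python3 st.py
```

```text
[ 2.6925  2.2552 -5.4217] [ 0.5883 -0.8004  0.2949] 0.016126956521869063 59.95456874370575
t 18.6 pos [ 0.5043 -0.2141  0.1888] psi 0.526 q [-0.616  0.405  1.503  0.002  1.233 -1.143]
shift mm [-0.5  0.5  4.2] turn [ 0.0015  0.0006 -1.122 ]
```

>>> play_rows([
  [[0,0,0,0,0,0.08],[0,0,0,0,0,0.08],[0,0,0,0,0,0.08]],
], jaw=255)

```text
time: 18.98
tool_pos: [0.5045, -0.2141, 0.1888]
ee_rot: [1.882, 2.515, 0.003]
force: [3.7, 2.2, -5.2]
opening: 0.0159
grasp_force: 59.9
```

```bash
python3 st.py
```

```text
[ 3.7088  2.2045 -5.2252] [ 0.5351 -1.1176  0.318 ] 0.015899523166781355 59.89022970199585
t 18.975 pos [ 0.5045 -0.2141  0.1888] psi 0.286 q [-0.616  0.406  1.503  0.002  1.232 -0.902]
shift mm [-0.3  0.4  4.2] turn [ 0.0019  0.001  -1.3621]
```

>>> play_rows([
  [[0,0.0011,0,0,0,0.08],[0,0,0,0,0,0.08],[0,0,0,0,0,0.04]],
], jaw=255)

```text
time: 19.35
tool_pos: [0.5054, -0.214, 0.1889]
ee_rot: [2.122, 2.316, 0.002]
force: [2.3, 1.6, -3.9]
opening: 0.0161
grasp_force: 60.1
```

```bash
python3 st.py
```

```text
[ 2.3005  1.5772 -3.9033] [ 0.3075 -0.7901  0.5813] 0.01606474700891223 60.08659601211548
t 19.35 pos [ 0.5054 -0.214   0.1889] psi 0.087 q [-0.614  0.407  1.5    0.001  1.233 -0.702]
shift mm [-0.3 -0.4  4.3] turn [ 0.0013  0.0007 -1.5609]
```

>>> play_rows([
  [[0,0,0,0,0,0.08],[0,0,0,0,0,0.08]],
], jaw=255)

```text
time: 19.6
tool_pos: [0.5055, -0.214, 0.1889]
ee_rot: [2.301, 2.138, 0.002]
force: [3.3, 0.6, -6.0]
opening: 0.0159
grasp_force: 60.0
```

```bash
python3 st.py
```

```text
[ 3.326   0.5788 -5.9539] [ 0.1724 -1.023   0.5646] 0.015925917668354075 60.042564868927
t 19.6 pos [ 0.5055 -0.214   0.1889] psi -0.073 q [-0.614  0.407  1.5    0.001  1.233 -0.541]
shift mm [-0.3 -0.5  4.3] turn [ 0.0014  0.0009 -1.7215]
```

>>> play_rows([
  [[0,0.0008,0,0,0,0.08],[0,0,0,0,0,0.08],[0,0,0,0,0,0.08]],
], jaw=255)

```text
time: 19.98
tool_pos: [0.5062, -0.2141, 0.1889]
ee_rot: [2.54, 1.847, 0.001]
force: [1.8, 0.6, -5.7]
opening: 0.0161
grasp_force: 60.2
```

```bash
python3 st.py
```

```text
[ 1.7852  0.5518 -5.748 ] [ 0.1264 -0.7676  0.7337] 0.016120865219230257 60.153921246528625
t 19.975 pos [ 0.5062 -0.2141  0.1889] psi -0.313 q [-0.614  0.409  1.498  0.001  1.234 -0.301]
shift mm [-0.5 -1.1  4.3] turn [ 0.001   0.0006 -1.9613]
```

>>> play_rows([
  [[0,0,0,0,0,0.08],[0,0,0,0,0,0.08]],
], jaw=255)

```text
time: 20.23
tool_pos: [0.5063, -0.2142, 0.1889]
ee_rot: [2.679, 1.639, 0.002]
force: [2.5, 1.1, -4.8]
opening: 0.016
grasp_force: 60.2
```

```bash
python3 st.py
```

```text
[ 2.532   1.0722 -4.8014] [ 0.0242 -0.8828  0.7783] 0.01600970244472226 60.241098403930664
t 20.225 pos [ 0.5063 -0.2142  0.1889] psi -0.473 q [-0.614  0.409  1.498  0.001  1.234 -0.141]
shift mm [-0.7 -1.1  4.3] turn [ 0.0012  0.0011 -2.1211]
```

>>> play_rows([
  [[0,0,0,0,0,0.08],[0,0,0,0,0,0.08],[0,0,0,0,0,0.08]],
], jaw=255)

```text
time: 20.6
tool_pos: [0.5063, -0.2144, 0.1889]
ee_rot: [2.856, 1.306, 0.002]
force: [3.1, -1.2, -6.1]
opening: 0.0161
grasp_force: 60.4
```

```bash
python3 st.py
```

```text
[ 3.0869 -1.2329 -6.1261] [-0.2847 -1.0062  0.8917] 0.016087108764163516 60.409982800483704
t 20.6 pos [ 0.5063 -0.2144  0.1889] psi -0.713 q [-0.614  0.409  1.498  0.     1.233  0.099]
shift mm [-0.8 -1.1  4.3] turn [ 0.0014  0.0017 -2.3608]
```

Turning torque is 0.89 N m, which puts the seal at about 0.39 mm squeeze: firm, and well short of crushed. Next I'll relieve the torque slightly and draw the key out.

>>> play_rows([
  [[0.0004,0.0007,0,0,0,-0.04],[0,0,0,0,0,-0.04],[0,0,0,0,0,0]],
], jaw=255)

```text
time: 20.98
tool_pos: [0.5068, -0.2145, 0.1891]
ee_rot: [2.802, 1.42, 0.001]
force: [1.8, -0.7, -4.1]
opening: 0.0158
grasp_force: 60.1
```

```bash
python3 st.py
```

```text
[ 1.7558 -0.6953 -4.1301] [ 0.0479 -0.6459  0.046 ] 0.015813255414432795 60.080639719963074
t 20.975 pos [ 0.5068 -0.2145  0.1891] psi -0.632 q [-0.614  0.41   1.495  0.     1.235  0.019]
shift mm [-0.9 -1.6  4.5] turn [ 0.001   0.0008 -2.2803]
```

>>> play_rows([
  [[0,0,-0.003,0,0,0],[0,0,-0.007,0,0,0],[0,0,-0.01,0,0,0],[0,0,-0.02,0,0,0],[0,0,-0.03,0,0,0],[0,0,-0.03,0,0,0],[0,0,-0.03,0,0,0],[0,0,-0.03,0,0,0],[0,0,0,0,0,0]],
], jaw=255)

```text
time: 22.1
tool_pos: [0.5067, -0.2147, 0.3512]
ee_rot: [2.798, 1.419, 0.003]
force: [-0.2, 0.2, -4.6]
opening: 0.0159
grasp_force: 60.2
```

>>> play_rows([
  [[0,0,0,0,0,-0.1425],[0,0,0,0,0,-0.1425],[0,0,0,0,0,-0.1425],[0,0,0,0,0,-0.1425],[0,0,0,0,0,-0.1425],[0,0,0,0,0,-0.1425],[0,0,0,0,0,-0.1425],[0,0,0,0,0,-0.1425],[0,0,0,0,0,-0.1425],[0,0,0,0,0,-0.1425],[0,0,0,0,0,-0.1425],[0,0,0,0,0,-0.1425],[0,0,0,0,0,-0.1425],[0,0,0,0,0,-0.1425],[0,0,0,0,0,-0.1425],[0,0,0,0,0,-0.1425],[0,0,0,0,0,0]],
], jaw=255)

```text
time: 24.22
tool_pos: [0.5062, -0.2144, 0.3477]
ee_rot: [0.119, -3.137, -0.002]
force: [0.1, -0.7, -3.6]
opening: 0.0161
grasp_force: 60.1
```

Run:
```python
from h import *
s=readout.read_state();print(s['force'],s['opening']);delta((.54,.22,.35),1.648)
```

```text
[ 0.13993694 -0.66110306 -3.61392887] 0.016058487675208986
t 24.225 pos [ 0.5062 -0.2144  0.3477] psi 1.647 q [-0.614  0.322  1.207 -0.     1.614 -2.26 ]
shift mm [-66.6 430.5  -1.8] turn [ 0.0014 -0.0019 -0.0014]
```

>>> play_rows([
  [[-0.006,0.02,0,0,0,0],[-0.006,0.041,0,0,0,0],[-0.006,0.041,0,0,0,0],[-0.006,0.041,0,0,0,0],[-0.006,0.041,0,0,0,0],[-0.006,0.041,0,0,0,0],[-0.006,0.041,0,0,0,0],[-0.006,0.041,0,0,0,0],[-0.006,0.041,0,0,0,0],[-0.006,0.041,0,0,0,0],[-0.0066,0.0415,0,0,0,0],[0,0,0,0,0,0],[0,0,0,0,0,0]],
], jaw=255)

```text
time: 25.85
tool_pos: [0.5393, 0.2201, 0.3487]
ee_rot: [0.12, -3.139, 0.001]
force: [-0.3, 0.0, -2.4]
opening: 0.0165
grasp_force: 60.2
```

Run:
```python
from h import *
np.set_printoptions(precision=4,suppress=True)
d=grab('wrist','w3.png');np.savez('w3.npz',K=d['camera_matrix'],T=d['T'],im=d['image'])
delta((.5133,.329,.35),1.648)
s=readout.read_state()
big=cv2.resize(d['image'],None,fx=1.4,fy=1.4,interpolation=2)
M=R.from_rotvec(s['ee_rot']).as_matrix()
def circ(c,r,col):
    for t in np.arange(0,6.28,.25):
        q=(proj(d,(c[0]+r*np.cos(t),c[1]+r*np.sin(t),c[2])))*1.4
        cv2.circle(big,tuple(int(v) for v in q),1,col,-1)
circ((.5137,.3255,.055),.025,(0,255,0)); circ((.513,.329,.055),.025,(0,0,255))
p=s['tool_pos'];circ((p[0],p[1],p[2]-.1496+.032),.0215,(255,0,255))
cv2.imwrite('pics/w3b.png',big)
```

```text
t 25.9 pos [0.5395 0.2196 0.3489] psi 1.647 q [ 0.186  0.402  1.094 -0.     1.646 -1.461]
shift mm [ 17.8 111.   -1.2] turn [-0.0003 -0.0005 -0.0013]
```

View pics/w3b.png

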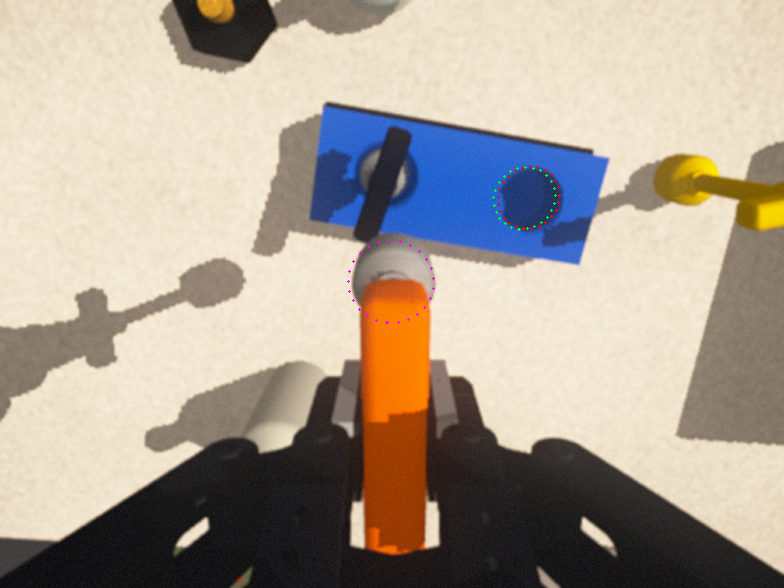

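The empty hole is at about (0.513, 0.328), and the socket hangs about 2–3 mm toward tool -x. I'll go over the hole with that compensated.

>>> play_rows([
  [[0.0048,0.0276,0,0,0,0],[0.0048,0.0276,0,0,0,0],[0.0049,0.0275,0,0,0,0],[0.0049,0.0275,0,0,0,0],[0,0,0,0,0,0],[0,0,0.03,0,0,0],[0,0,0.04,0,0,0],[0,0,0.04,0,0,0],[0,0,0.025,0,0,0],[0,0,0,0,0,0],[0,0,0,0,0,0]],
], jaw=255)

```text
time: 27.28
tool_pos: [0.5126, 0.3278, 0.2156]
ee_rot: [-0.12, 3.137, 0.001]
force: [0.5, -0.1, -3.2]
opening: 0.0158
grasp_force: 60.1
```

Run:
```python
from h import *
np.set_printoptions(precision=4,suppress=True)
s=readout.read_state();print(s['force'],s['moment']);delta((.5117,.328,.16),1.648)
```

```text
[ 0.5303 -0.0912 -3.2123] [-0.0089 -0.0151 -0.0321]
t 27.275 pos [0.5126 0.3278 0.2156] psi 1.647 q [ 0.377  0.514  1.265 -0.     1.36  -1.27 ]
shift mm [ 1.1  0.3 55.6] turn [ 0.0006  0.0023 -0.001 ]
```

>>> play_rows([
  [[0.0005,0,0.01,0,0,0],[0,0,0.006,0,0,0],[0,0,0.006,0,0,0],[0,0,0,0,0,0]],
], jaw=255)

```text
time: 27.78
tool_pos: [0.5112, 0.3281, 0.1914]
ee_rot: [0.121, -3.138, 0.001]
force: [0.4, 0.5, -4.1]
opening: 0.0162
grasp_force: 60.2
```

Run:
```python
from h import *
np.set_printoptions(precision=4,suppress=True)
s=readout.read_state();print(s['force'],s['moment']);delta((.5117,.328,.16),1.648)
```

```text
[ 0.3639  0.5165 -4.0903] [-0.0249 -0.0314 -0.0124]
t 27.775 pos [0.5112 0.3281 0.1914] psi 1.648 q [ 0.378  0.532  1.301 -0.     1.309 -1.27 ]
shift mm [-0.5 -0.2 31.4] turn [-0.0003 -0.0009  0.0001]
```

Inside the hole with no contact; going down.

>>> play_rows([
  [[0,0,0.01,0,0,0],[0,0,0.01,0,0,0],[0,0,0.006,0,0,0],[0,0,0.002,0,0,0],[0,0,0.001,0,0,0],[0,0,0.001,0,0,0],[0,0,0,0,0,0]],
], jaw=255)

```text
time: 28.65
tool_pos: [0.5114, 0.3282, 0.1621]
ee_rot: [-0.121, 3.139, 0.0]
force: [-0.4, 0.2, -3.1]
opening: 0.0161
grasp_force: 60.2
```

Run:
```python
from h import *
np.set_printoptions(precision=4,suppress=True)
s=readout.read_state();print(s['force'],s['moment']);delta((.5117,.328,.16),1.648)
```

```text
[-0.3872  0.2271 -3.1079] [-0.0218 -0.0289  0.0035]
t 28.65 pos [0.5114 0.3282 0.1621] psi 1.648 q [ 0.378  0.558  1.339 -0.     1.245 -1.27 ]
shift mm [-0.3 -0.2  2.1] turn [0.     0.0002 0.0001]
```

>>> play_rows([
  [[0,0,0.001,0,0,0],[0,0,0.0007,0,0,0],[0,0,0,0,0,0]],
], jaw=255)

```text
time: 29.02
tool_pos: [0.5114, 0.3282, 0.1602]
ee_rot: [0.121, -3.139, 0.0]
force: [0.1, -0.1, -3.4]
opening: 0.0158
grasp_force: 60.2
```

Run:
```python
from h import *
np.set_printoptions(precision=4,suppress=True)
s=readout.read_state();print(s['force'],s['moment'],s['tool_pos'])
```

```text
[ 0.1066 -0.072  -3.3752] [-0.0109  0.0094  0.0019] [0.5114 0.3282 0.1602]
```

>>> play_rows([
  [[0,0,0.0005,0,0,0],[0,0,0.0005,0,0,0],[0,0,0,0,0,0]],
], jaw=255)

```text
time: 29.4
tool_pos: [0.5115, 0.3282, 0.1596]
ee_rot: [-0.121, 3.139, 0.0]
force: [-0.4, -0.2, -0.7]
opening: 0.0162
grasp_force: 60.6
```

>>> play_rows([
  [[0,0,0.0005,0,0,0],[0,0,0,0,0,0]],
], jaw=255)

```text
time: 29.65
tool_pos: [0.5116, 0.3282, 0.1596]
ee_rot: [-0.121, 3.138, 0.0]
force: [-1.2, -1.3, 5.9]
opening: 0.0161
grasp_force: 61.4
```

The key is on the floor at the same height as at the start. Releasing and withdrawing.

>>> play_rows([
  [[0,0,0,0,0,0],[0,0,0,0,0,0],[0,0,0,0,0,0],[0,0,0,0,0,0],[0,0,0,0,0,0],[0,0,0,0,0,0],[0,0,-0.01,0,0,0],[0,0,-0.02,0,0,0],[0,0,-0.04,0,0,0],[0,0,-0.04,0,0,0],[0,0,-0.03,0,0,0],[0,0,0,0,0,0],[0,0,0,0,0,0]],
], jaw=0)

```text
time: 31.28
tool_pos: [0.5111, 0.3281, 0.298]
ee_rot: [0.121, -3.138, 0.001]
force: [-0.8, 0.3, -0.5]
opening: 0.0854
grasp_force: 0.0
```

Run:
```python
from h import *
np.set_printoptions(precision=4,suppress=True)
d=grab('wrist','w4.png')
h=cv2.cvtColor(d['image'],cv2.COLOR_BGR2HSV);m=cv2.inRange(h,(3,150,70),(16,255,255))
c=max(cv2.findContours(m,0,1)[0],key=cv2.contourArea);r=cv2.minAreaRect(c);print(r,ray(d,*r[0],.178))
```

```text
((281.0, 200.0), (108.0, 24.0), 90.0) [0.5104 0.3287 0.178 ]
```

View pics/w4.png

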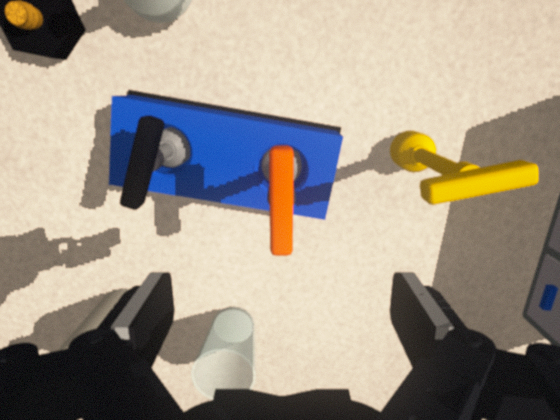

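The orange key stands upright in its hole, with its bar at (281,200) as before. The gripper is clear, and the black key and everything else in view are undisturbed. Handing in.

```bash
python3 -c "from rig import hand_in; print(hand_in())"
```

```text
the job is handed in; nothing more can be done
None
```

The nut is screwed down to 0.89 N m, about 0.39 mm of seal squeeze by the torque figures (firm, not crushed); the orange key stands back in its hole and the job is handed in at about 31 s, but no verdict was returned.

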